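Vent the drying case by its sprung lid

ROBOT

A 6-joint arm with a two-finger parallel gripper is mounted at the origin on the work surface. World frame = base frame: x ahead of the robot, y to its left, z up, the work surface at z = 0. Lengths are in m, angles in rad, forces in N, time in s.
With the tool pointing down it reaches from about 0.425 to 0.95 m from the base axis. Payload 3.5 kg.
Tool frame: the origin (TCP) lies midway between the tips of the shut fingers; the grasp point (between the pads) lies grasp_offset behind it (grasp_offset is the distance from the TCP to the grasp point, in m); z points along the fingers, y is the direction in which the jaws open and shut (so a half turn about z gives the same grasp; the last joint's range is limited). The gripper opens to 85 mm and grips with 20 to 120 N. Pads are 22 mm wide; open, the fingers measure 114 mm over their backs; the gripper's body (76 mm by 85 mm) begins 54 mm behind the grasp point. The pads swing forward as they close: fully open they stand 13 mm farther back than shut.
Start: joints at [1.12, 0.286, 1.577, -0, 1.279, -0.15], TCP at [0.2, 0.645, 0.231] pointing down, gripper open.
Joint ranges: [-2.77, 2.77], [-0.9, 2.22], [0.21, 2.48], [-1.53, 4.67], [0.24, 2.81], [-2.84, 2.84]. Speed limits (rad/s): [2.79, 2.79, 3.14, 3.14, 3.14, 3.14].

INTERFACE

Orientations are given as a unit quaternion [x, y, z, w].
In Python, from plant import * gives the robot as it stands.
- The arm moves only by the tool jog_arm, never from a script. Its argument "targets" is text: rows parted by semicolons, each of 7 numbers parted by spaces: the shift along the world's x, y, z in mm, then the turn, a rotation vector about the world's x, y, z in degrees, then the gripper's target within -1 to 1 (fully open at 1, half-way at 0, shut at -1). A call has 1 to 10 rows; each row shifts and turns the pose as measured when the row begins; what a row does not reach is not made up. A row lasts 1/12 s, in which the tool goes at most 41.7 mm and 7.16 degrees, less where a joint would pass 70% of its speed; a pose out of reach is approached as far as the arm can. A call with a gripper value outside its range is refused whole. The fingers move at their own pace and stop on an object; "force" is the grip in N (left out, the last holds). Time passes only in rows, so rows that do not move let the fingers close. It gives the time, the measured TCP pose, the force and the opening at its end, in the units of the state.
- get_state(): the state, without advancing time (a new reading comes with each control period).
- read_camera(name): name is "scene" or "top"; returns a dict with "pixels" (384x512x3 uint8, blue, green, red), "mtx" (3x3 intrinsics, pixels), "world_from_camera" (4x4, takes a point from camera to world coordinates). Camera axes: x right, y up, looking along -z (the intrinsics and any distortion apply to the point x, -y, -z); pixel columns grow to the right and rows downward; lengths in m; the calibration is good to about 2 mm. A picture is of the moment at which its call begins. There is no depth.
- sign_off(): hands the job in, once; it reports no verdict.
Trained networks look in a picture, given as the dict that the camera call returned (one of the last four; its "shot" number tells which), for a name from the list of things; names that differ only in an ending like _2 or _b are one class to them, and where a whole thing is asked for, a point or a joint stands for the part that bears it (a point fixed in the world has none). Each returns a list of dicts, best first, with "p" (0 to 1); they miss things now and then, are a little off and sometimes report something else, mostly with a low value. They report only what shows in the picture. A call takes as long as a camera call. They do not tell look-alikes from the thing itself.
- spot_in(target, picture): "uv" ([column, row] in pixels, amid what is visible of it).
- silhouettes(target, picture): "mask" (384x512 bool, what is visible of it) and "uv" ([column, row] in pixels, amid what is visible of it).
- mark_of(target, picture): "uv" ([column, row] in pixels: a listed point, or the origin of a listed thing).
The state is a dict: "time": time; "qpos": joint angles; "dq": joint speeds; "joint_efforts": joint torques, N m; "eef_pos": TCP position; "tcp_rot": TCP orientation; "contact_force": force on the tool from outside, world axes, zero at the start; "wrist_torque": the same for the moment, N m; "opening": opening from 0.0 (shut) to 1.0 (fully open).
Only numpy, scipy, OpenCV 4.12 (cv2) and the standard library are available. Lean on these libraries where they do the work, as an engineer would, in place of code of your own. Each camera call takes 0.05 s, during which the arm holds its last target.

TASK

Take the red-handled leather stamp off the lid of the drying case and stand it in the blue tool cup, steel stamping head down (leaning on the rim is fine), leaving it there with the cup upright. Then lift the lid by its steel bar, against its spring, until it is level with (parallel to) the orange-tipped pointer arm beside it, and finish while still holding it steadily there with the gripper: do not let go. Do not shift the pointer, and leave the other things on the bench where they are.

Things in the scene. Friction and masses are not known exactly. Their poses are not given: they have to be found in the camera images.
- stamp: Leather stamp lying on the shut lid, 150 mm long, about 90 to 145 g: steel stamping head (18 mm diameter, 25 mm long) at its own -x end, thin steel shank (10 mm), red square-section handle 18 x 18 mm and 70 mm long over own x = +5 to +75 mm. Origin at mid-length on its underside, own x along it, z up as it lies. At the start the head points roughly towards the robot. It balances about 17 mm from mid-length on the head side
- stamp_head (a point): Centre of the stamp's steel end face, the end that goes down into the cup; 75 mm from mid-length, own axes as the stamp's
- stamp_grip (a point): Point on the axis of the stamp's red handle, 120 mm from the head's end face and 30 mm from the tail; a good place to grip across the 18 mm handle
- cup: Heavy round blue tool cup (about 0.7 kg), loose on the bench, empty: 90 mm high, mouth 82 mm across outside with 4 mm wall, tapering slightly towards the foot, inside floor 4 to 6 mm up. Origin at the centre of its underside, z up
- case: Drying case fixed to the bench: light wooden open box, 200 mm (own x) by 220 mm (own y), 85 mm high, brass corners, with the lid on top, hinged along its far (own +x) edge. Origin at the centre of its underside; its front with the bar faces own -x, towards the robot
- lid (a joint): Angle of the case's sprung lid in rad: 0 shut, grows as its front edge rises, stop at 1.2. The lid is a 200 x 220 mm dark board, 10 mm thick, whose top is 96 mm above the bench when shut. Spring and weight pull it shut: about 4 N upwards at the bar starts it, about 10 N upwards holds it at 0.8 rad; let go, it falls shut
- lid_hinge (a point): Point on the lid's hinge axis at mid-width, 85 mm above the bench; the axis is along the case's y. Its axes turn with the lid; at angle 0 they are the case's
- lid_bar (a point): Middle of the lid's steel bar handle: round bar of 10 mm diameter, 90 mm long along the case's y, running parallel to the lid's front edge 40 mm in front of it (35 mm of free gap), carried by a thin rod at each end; 91 mm above the bench when shut. It lies 240 mm from the hinge axis (own x = -240, z = +6 mm from point lid_hinge) and turns with the lid; can be pinched from above across the bar, which rolls between the fingers as the lid rises
- pointer (a joint): Angle in rad of the pointer arm, same axis, zero and sense as the lid: the lid is at the mark when both are equal. Stays where it was set (0.4 to 0.8)
- pointer_tip (a point): Orange front end of the pointer, a thin steel arm 217 mm long beside the lid on the case's own -y side (the robot's right), 137 mm from mid-width, pivoting on the same axis as the lid. Own x along the arm (tip at own -x), parallel to the lid's x when the lid is at the mark
- bottle: Bystander: white plastic bottle, 72 mm wide, 190 mm high, origin under its centre
- jar: Bystander: amber glass jar, 60 mm wide, 80 mm high, origin under its centre
- spool: Bystander: green thread spool, 44 mm wide, 60 mm high, origin under its centre
- tin: Bystander: round aluminium wax tin, 72 mm wide, 28 mm high, origin under its centre
- hammer: Bystander: hammer lying on the bench, own x along its handle
- brush: Bystander: brush lying on the bench, own x along its handle
There are look-alikes about, which are no part of the job. What is meant by the stamp is not green or purple, and is the larger of those in its own colour.

How it is judged:
By the outcome, as a careful person would: the job done as asked, in the order asked, and still so for the second after the job is handed in, while the arm keeps its last pose, push and grip.
It also fails if it takes over 61 s, if anything falls off the work surface, if the arm or the gripper's body presses on something with over 40 N, if the wrist force passes 120 N, or if a joint passes its speed limit or range.

## Working session

There is one attempt and no reset: what is moved stays moved. The work goes in short steps, Python scripts to look and compute and a tool call to move; the robot and the scene stay as the last step left them, time stands still between calls to the robot, and variables do not carry over. Pictures are saved under pics/ and viewed, and the job is handed in when it is done.

Besides the shell and the picture viewer there is one more tool, called after "Call:" as a command line: name --argument value ..., lists and objects as JSON in quotes. jog_arm: Moves the arm, as the interface text tells. Its arguments: {"type":"object","properties":{"targets":{"type":"string"},"force":{"type":"number"}},"required":["targets"]}

```bash
ls; mkdir -p pics; python3 - <<'E'
from plant import *
import cv2
s=get_state();print(s)
for n in("scene","top"):
    p=read_camera(n);cv2.imwrite(f"pics/{n}0.png",cv2.resize(p["pixels"],(768,576),interpolation=cv2.INTER_CUBIC))
    print(n,p["mtx"],p["world_from_camera"],[k for k in p])
    for t in["stamp","cup","case","lid","pointer","bottle","jar","spool","tin","hammer","brush"]:
        print(t,[(d["p"],d["uv"]) for d in spot_in(t,p)][:4])
    for t in["stamp_head","stamp_grip","cup","case","lid_hinge","lid_bar","pointer_tip"]:
        print("M",t,[(d["p"],d["uv"]) for d in mark_of(t,p)][:4])
print(get_state()["time"])
E
```

```text
pics
{'time': 0.0, 'qpos': array([ 1.11999681e+00,  2.87214350e-01,  1.57816969e+00,  7.84331540e-06,
        1.27859000e+00, -1.49999562e-01]), 'dq': array([-0.00064707,  0.0018131 , -0.00299777,  0.00112461, -0.00129484,
        0.00135774]), 'joint_efforts': array([ 9.75404146e-04, -4.06003010e+01, -2.92617452e+01, -1.35443138e-04,
        5.92875367e-03,  1.84201821e-05]), 'eef_pos': array([0.19967449, 0.64410867, 0.22991867]), 'tcp_rot': array([ 1.49834623e-01,  9.88710356e-01, -1.13626023e-03, -3.55914032e-04]), 'contact_force': array([-0.02094671,  0.08139627,  0.11980947]), 'wrist_torque': array([ 0.01280002, -0.03665728,  0.00884178]), 'opening': 0.9990160098815031}
scene [[438.15910577   0.         253.24750442]
 [  0.         438.15910577 193.55066168]
 [  0.           0.           1.        ]] [[ 0.84546688 -0.39213085  0.3625178   1.03849957]
 [ 0.53384375  0.63842669 -0.55445667 -0.71565612]
 [-0.01402147  0.66230262  0.74910523  1.07033386]
 [ 0.          0.          0.          1.        ]] ['pixels', 'mtx', 'world_from_camera', 'shot']
stamp [(0.78, [247.2, 203.8]), 
[... 1563 characters left out ...]
, 186.3])]
pointer [(0.72, [325.3, 203.9])]
bottle []
jar [(0.51, [149.1, 165.5])]
spool [(0.45, [177.0, 150.5])]
tin [(0.79, [376.8, 238.3]), (0.23, [214.0, 153.0])]
hammer [(0.88, [391.3, 193.1]), (0.74, [279.1, 186.3]), (0.17, [280.9, 187.0])]
brush [(0.97, [127.3, 243.0]), (0.75, [278.2, 188.7]), (0.63, [178.3, 151.4])]
M stamp_head [(0.62, [275.5, 213.6]), (0.5, [244.7, 229.9]), (0.46, [347.5, 195.7])]
M stamp_grip [(0.67, [309.8, 258.5]), (0.61, [246.5, 261.6]), (0.47, [278.5, 177.6]), (0.46, [335.8, 175.5])]
M cup [(0.88, [202.4, 200.2])]
M case [(0.77, [275.8, 189.3])]
M lid_hinge []
M lid_bar [(0.59, [202.3, 197.3])]
M pointer_tip [(0.73, [319.1, 208.9]), (0.62, [274.8, 214.9])]
1.9
```

View pics/scene0.png

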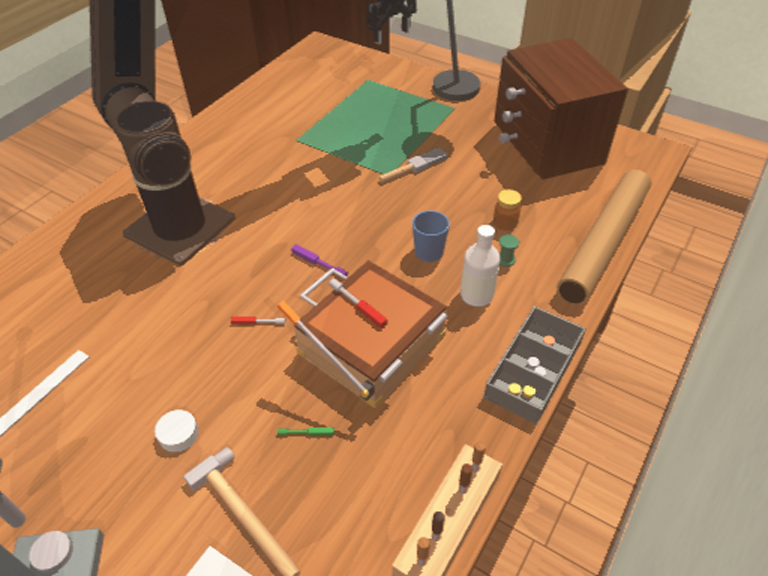

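View pics/top0.png

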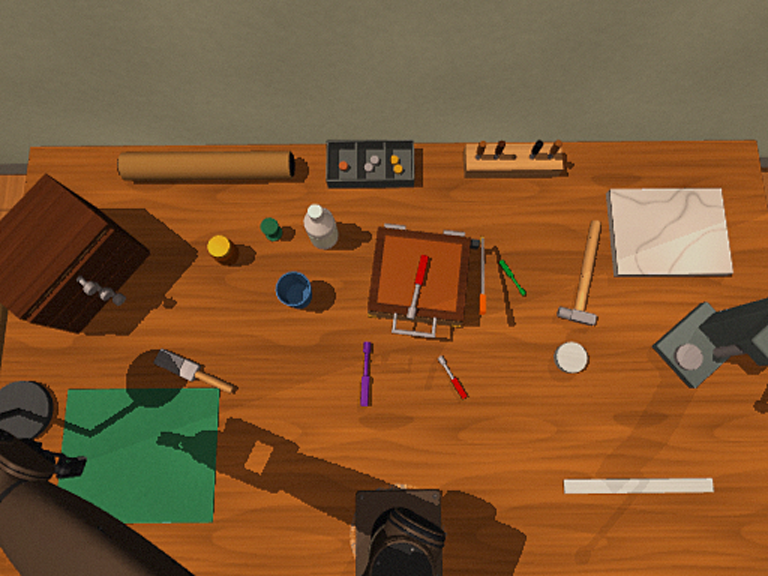

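Both pictures show four stamp-like things. In native top pixels they are: red on the lid (279,190), a smaller red one on the bench (302,251), a purple one (245,249) and a green one (341,185). The one wanted is the large red one on the lid. I'll check it in a close crop.

```bash
python3 - <<'E'
from plant import *
import cv2,pickle
P={}
for n,(a,b,c,d) in {"scene":(175,165,305,275),"top":(175,135,335,235)}.items():
    p=read_camera(n);P[n]=p
    cr=p["pixels"][b:d,a:c]
    k=5 if n=="top" else 6
    im=cv2.resize(cr,None,fx=k,fy=k,interpolation=cv2.INTER_CUBIC)
    for x in range(a,c,10):
        cv2.line(im,((x-a)*k,0),((x-a)*k,4 if x%50 else 12),(255,255,255),1)
        if x%20==0: cv2.putText(im,str(x),((x-a)*k,16),0,.35,(255,255,255),1)
    for y in range(b,d,10):
        cv2.line(im,(0,(y-b)*k),(6,(y-b)*k),(255,255,255),1)
        if y%20==0: cv2.putText(im,str(y),(8,(y-b)*k+4),0,.35,(255,255,255),1)
    cv2.imwrite(f"pics/{n}_c.png",im[:600,:800])
pickle.dump(P,open("P0.pkl","wb"))
E
```

```text
(no output)
```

View pics/scene_c.png

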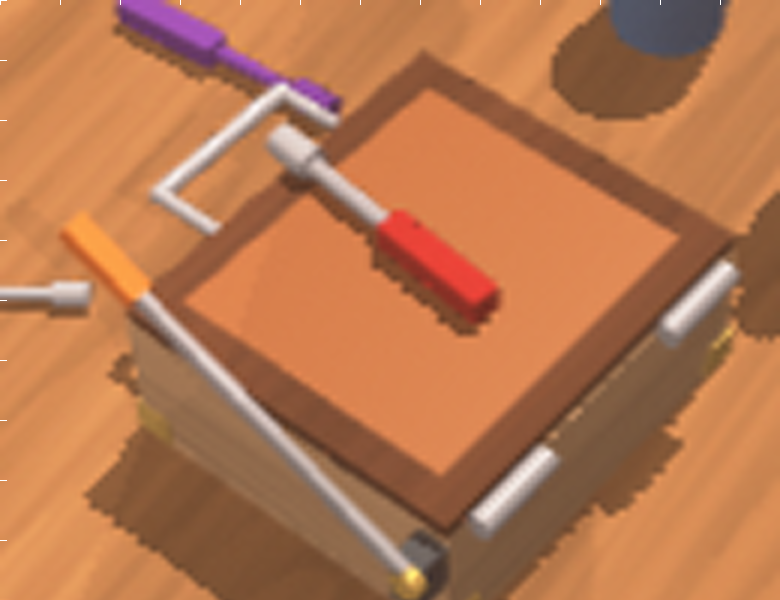

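View pics/top_c.png

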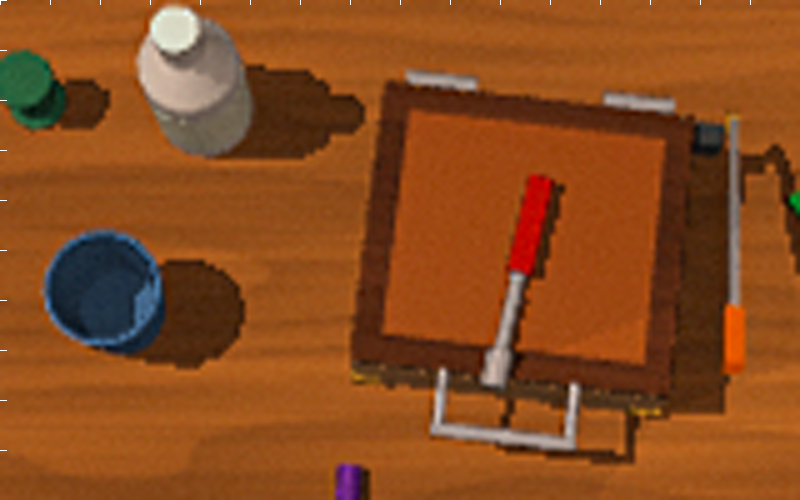

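```bash
cat > h.py <<'E'
import numpy as np
from scipy.optimize import least_squares
def proj(p,X):
    X=np.atleast_2d(X);W=np.linalg.inv(p["world_from_camera"]);c=X@W[:3,:3].T+W[:3,3]
    c=c*[1,-1,-1];q=c@p["mtx"].T;return q[:,:2]/q[:,2:]
def ray(p,uv,z):
    d=np.linalg.inv(p["mtx"])@[*uv,1.];T=p["world_from_camera"];d=T[:3,:3]@(d*[1,-1,-1]);o=T[:3,3]
    return o+d*(z-o[2])/d[2]
def case_pt(c,own):
    x,y,a=c;own=np.atleast_2d(own);R=np.array([[np.cos(a),-np.sin(a),0],[np.sin(a),np.cos(a),0],[0,0,1]])
    return own@R.T+[x,y,0]
E
python3 - <<'E'
from h import *
import pickle
P=pickle.load(open("P0.pkl","rb"));T,S=P["top"],P["scene"]
t=lambda x,y:np.array([175+(x+.5)/5-.5,135+(y+.5)/5-.5])
s=lambda x,y:np.array([175+(x+.5)/6-.5,165+(y+.5)/6-.5])
# case
own=[[100,110,96],[100,-110,96],[-100,110,96],[-100,-110,96],[-140,45,91],[-140,-45,91]]
ot=[t(388,85),t(693,122),None,t(670,392),t(433,432),t(574,444)]
os_=[s(737,240),s(450,528),s(422,55),s(135,300),s(283,88),s(157,192)]
own=np.array(own)/1e3
def f(v):
    X=case_pt(v,own);a=proj(T,X);b=proj(S,X);r=[]
    for i in range(6):
        if ot[i] is not None:r+=list(a[i]-ot[i])
        r+=list(b[i]-os_[i])
    return np.array(r)
R=least_squares(f,[.53,-.03,0],loss='soft_l1');c=R.x;print("case",c,f(c).round(1))
def pt(th,l=.217,y=-.137):return case_pt(c,[.1-l*np.cos(th),y,.085+l*np.sin(th)])
pv=pt(0,0);print("pivot",proj(T,pv),t(733,120),proj(S,pv),s(412,578))
# tip
ot2=t(735,370);os2=s(72,226)
g=lambda v:np.r_[proj(T,pt(v[0]))[0]-ot2,proj(S,pt(v[0]))[0]-os2]
for th in np.arange(.3,.9,.05):print(round(th,2),g([th]).round(1))
q=least_squares(g,[.6],diff_step=1e-3);print("pointer",q.x,q.fun)
def tri(a,b):
    h=lambda X:np.r_[proj(T,X)[0]-a,proj(S,X)[0]-b];r=least_squares(h,[.5,0,.1]);return r.x.round(4),r.fun.round(2)
print("tip tri",tri(ot2,os2),"pivot tri",tri(t(733,120),s(412,578)))
print("head",tri(t(494,383),s(275,147)),ray(T,t(494,383),.105),ray(S,s(275,147),.105))
print("tail",tri(t(540,178),s(487,298)),ray(T,t(540,178),.112),ray(S,s(485,305),.105))
print("cup",ray(T,t(104,288),.09))
print("bottle top",ray(T,t(176,30),.19),"bar",case_pt(c,[-.14,0,.091]))
for n,uv in dict(jar=(149,165),spool=(178,152),purple=(245,249),smallred=(302,251)).items(): print(n,ray(T,uv,.04))
E
```

```text
case [ 0.58326553 -0.05501021 -0.12764252] [-0.7 -1.2  0.1 -1.4  0.6 -1.5 -0.7 -0.2  0.1 -1.5  0.1  0.6 -2.   0.8
  0.8 -0.9 -0.3  0.1 -1.  -0.2  0.3 -0.1]
pivot [[320.96820191 159.21923069]] [321.2 158.6] [[242.41641167 261.40480677]] [243.25       260.91666667]
0.3 [-2.7  5.9 -2.5  5.7]
0.35 [-2.1  4.4 -2.1  3.9]
0.4 [-1.5  2.7 -1.6  2.2]
0.45 [-0.9  0.9 -0.9  0.6]
0.5 [-0.2 -1.1 -0.  -0.9]
0.55 [ 0.4 -3.3  1.  -2.2]
0.6 [ 1.  -5.7  2.1 -3.4]
0.65 [ 1.7 -8.1  3.4 -4.4]
0.7 [  2.3 -10.8   4.9  -5.3]
0.75 [  3.  -13.6   6.5  -6.1]
0.8 [  3.6 -16.5   8.3  -6.7]
0.85 [  4.3 -19.5  10.2  -7.1]
0.9 [  4.9 -22.7  12.3  -7.4]
pointer [0.47716803] [-0.51694514 -0.20385319 -0.45234491 -0.2059761 ]
tip tri (array([ 0.4743, -0.1796,  0.1844]), array([-0.37, -0.34, -0.42,  0.07])) pivot tri (array([ 0.667 , -0.2033,  0.0884]), array([-0.18, -0.19, -0.19,  0.04]))
head (array([ 0.4774, -0.0329,  0.1007]), array([ 0.45,  0.46,  0.55, -0.12])) [ 0.47828412 -0.03125837  0.105     ] [ 0.47872222 -0.03724757  0.105     ]
tail (array([ 0.6203, -0.0654,  0.108 ]), array([-0.01, -0.01, -0.01,  0.  ])) [ 0.61915958 -0.06521073  0.112     ] [ 0.62043696 -0.06746612  0.105     ]
cup [0.54940905 0.2363432  0.09      ]
bottle top [0.70130721 0.17670553 0.19      ] bar [[ 0.44440446 -0.03718875  0.091     ]]
jar [0.66251448 0.41653037 0.04      ]
spool [0.71099508 0.31246945 0.04      ]
purple [0.35637576 0.0671525  0.04      ]
smallred [ 0.34759745 -0.13077023  0.04      ]
```

The crop confirms the choice: the large red stamp lies on the lid, head end at top (273.4,211.2) and tail at (282.6,170.2). The bar is at about (276,222).

Call:
jog_arm --targets "0 0 30 0 0 0 1"

```text
time: 2.08
eef_pos: [0.1985, 0.6416, 0.2535]
tcp_rot: [0.15, 0.989, -0.007, -0.002]
contact_force: [-0.4, -0.1, -1.1]
opening: 0.997
```

Call:
jog_arm --targets "19 -34 0 0 0 1 1;19 -34 0 0 0 1 1;19 -34 0 0 0 1 1;19 -34 0 0 0 1 1;19 -34 0 0 0 0 1;19 -34 0 0 0 0 1;19 -34 0 0 0 0 1;19 -34 0 0 0 0 1;19 -34 0 0 0 0 1;19 -34 0 0 0 0 1"

```text
time: 2.92
eef_pos: [0.3906, 0.2959, 0.2635]
tcp_rot: [0.106, 0.994, 0.003, 0.002]
contact_force: [1.8, 0.4, -0.4]
opening: 1.002
```

```bash
python3 -c "
from plant import *
s=get_state();print(s['qpos'].tolist(),s['eef_pos'].tolist(),s['tcp_rot'].tolist())"
```

```text
[0.43970366182769277, -0.16065259706708307, 1.9873216054288958, 0.00230731283952598, 1.308293143187726, -0.9190757802329416] [0.3906453341451563, 0.2958874830911409, 0.26347841700815355] [0.10610336919939288, 0.9943489531912387, 0.0026738597030619405, 0.0022549515102234237]
```

Call:
jog_arm --targets "19 -34 0 0 0 0 1;19 -34 0 0 0 0 1;19 -34 0 0 0 0 1;19 -34 0 0 0 0 1;19 -34 0 0 0 0 1;19 -34 0 0 0 0 1;19 -34 0 0 0 0 1;19 -34 0 0 0 0 1;19 -34 0 0 0 0 1;19 -34 0 0 0 0 1"

```text
time: 3.75
eef_pos: [0.5865, -0.0634, 0.2676]
tcp_rot: [0.107, 0.994, 0.004, 0.007]
contact_force: [0.8, -0.1, 0.1]
opening: 0.999
```

```bash
python3 -c "
from plant import *
s=get_state();print(s['qpos'].tolist(),s['eef_pos'].tolist(),s['tcp_rot'].tolist())"
```

```text
[-0.28416006149487744, 0.06553948577227553, 1.7623518511343284, 0.01100493087952883, 1.3005404243286585, -1.6438862374079104] [0.586482688574126, -0.06342061575547447, 0.26759084269291866] [0.10676153248097156, 0.9942486885490167, 0.004058576500338102, 0.007419464782965388]
```

```bash
cat > ik.py <<'E'
import numpy as np
from scipy.optimize import least_squares
from scipy.spatial.transform import Rotation as Ro
lo=np.array([-2.77,-.9,.21,-1.53,.24,-2.84]);hi=np.array([2.77,2.22,2.48,4.67,2.81,2.84])
L1,L2,off,hd=.45,.568,.101,-.038
def fk(q,d=.34):
    q1,q2,q3,q4,q5,q6=q
    R=Ro.from_euler('z',q1)*Ro.from_euler('y',q2+q3)*Ro.from_euler('z',q4)*Ro.from_euler('y',q5)*Ro.from_euler('z',q6+np.pi/2)
    p=Ro.from_euler('z',q1).apply([L1*np.sin(q2)+L2*np.sin(q2+q3),off,hd+d+L1*np.cos(q2)+L2*np.cos(q2+q3)])+d*R.apply([0,0,1])
    return p,R
def ik(p,R,q0,d=.34):
    f=lambda q:np.r_[10*(fk(q,d)[0]-p),(fk(q,d)[1]*R.inv()).as_rotvec()]
    r=least_squares(f,np.clip(q0,lo+1e-3,hi-1e-3),bounds=(lo,hi));return r.x,np.linalg.norm(r.fun)
E
python3 - <<'E'
from ik import *
for q in([1.12,.28628,1.57673,0,1.27857,-.15],[.4397,-.16065,1.98732,.0023,1.30829,-.919],[-.28416,.06554,1.76235,.011,1.30054,-1.64389]):
    p,R=fk(q);print(p,R.as_quat())
cup=np.array([.549,.236])
# stamp frame rel: tail dir azimuth az (horizontal), lean from vertical
for d in(.28,.34,.4):
  for az in(23,50,70,90,110,-20,-45):
    for tilt in(60,70):
      a=np.radians(az);t=np.radians(tilt)
      h=np.array([np.cos(a),np.sin(a),0]);zt=np.sin(t)*h+np.cos(t)*np.array([0,0,-1])   # tool z
      tail=np.cos(t)*h+np.sin(t)*np.array([0,0,1])
      g=np.array([*cup,.0])+np.array([0,0,.02])+tail*.11-h*.012
      y=np.cross(zt,np.cross(h,zt));
      jaw=np.cross([0,0,1],h)
      best=[]
      for s in(1,-1):
        yy=s*jaw;R=Ro.from_matrix(np.c_[np.cross(yy,zt),yy,zt])
        for q4 in(0,1.5,3):
          q,e=ik(g,R,[.2,.3,1.9,q4,1,0.5*s],d);best.append((round(e,3),s,q.round(2).tolist()))
      print(d,az,tilt,min(best))
E
```

```text
[0.20143254 0.64797084 0.23006011] [1.49831813e-01 9.88711499e-01 6.04347310e-06 1.87210217e-06]
[0.39082976 0.29630351 0.26245837] [0.10614194 0.99434484 0.00267148 0.00225761]
[ 0.58921845 -0.06311502  0.26665666] [0.10675899 0.99424897 0.00405606 0.00741992]
0.28 23 60 (np.float64(0.0), -1, [0.15, 0.05, 2.4, 2.56, 0.4, -1.15])
0.28 23 70 (np.float64(0.019), -1, [0.13, 0.06, 2.48, 2.71, 0.64, -1.31])
0.28 50 60 (np.float64(0.0), -1, [-0.04, 0.11, 2.33, 1.69, 0.76, -0.74])
0.28 50 70 (np.float64(0.0), -1, [-0.12, 0.15, 2.39, 1.85, 0.96, -0.95])
0.28 70 60 (np.float64(0.0), -1, [-0.11, 0.22, 2.2, 1.36, 1.03, -0.73])
0.28 70 70 (np.float64(0.0), -1, [-0.19, 0.27, 2.24, 1.48, 1.2, -0.89])
0.28 90 60 (np.float64(0.0), -1, [-0.12, 0.34, 2.04, 1.12, 1.27, -0.77])
0.28 90 70 (np.float64(0.0), -1, [-0.19, 0.4, 2.04, 1.21, 1.42, -0.88])
0.28 110 60 (np.float64(0.0), -1, [-0.09, 0.46, 1.87, 0.91, 1.49, -0.85])
0.28 110 70 (np.float64(0.0), -1, [-0.14, 0.53, 1.84, 0.98, 1.63, -0.91])
0.28 -20 60 (np.float64(0.0), -1, [0.48, 0.2, 2.23, 4.54, 0.71, -2.42])
0.28 -20 70 (np.float64(0.0), -1, [0.55
[... 1504 characters left out ...]
at64(0.0), -1, [-0.34, 0.29, 2.28, 1.28, 1.13, -0.93])
0.4 70 70 (np.float64(0.0), -1, [-0.45, 0.42, 2.28, 1.33, 1.3, -1.11])
0.4 90 60 (np.float64(0.0), -1, [-0.31, 0.46, 2.03, 1.02, 1.33, -0.93])
0.4 90 70 (np.float64(0.0), -1, [-0.39, 0.58, 2.0, 1.06, 1.47, -1.05])
0.4 110 60 (np.float64(0.0), -1, [-0.23, 0.61, 1.78, 0.81, 1.53, -0.96])
0.4 110 70 (np.float64(0.0), -1, [-0.29, 0.74, 1.71, 0.86, 1.67, -1.02])
0.4 -20 60 (np.float64(0.0), -1, [0.67, 0.26, 2.32, 4.56, 0.85, -2.22])
0.4 -20 70 (np.float64(0.0), -1, [0.77, 0.39, 2.33, 4.45, 1.07, -2.01])
0.4 -45 60 (np.float64(0.0), 1, [0.75, 0.47, 2.01, -1.25, 1.15, 0.83])
0.4 -45 70 (np.float64(0.0), 1, [0.84, 0.59, 1.97, -1.33, 1.31, 0.97])
```

Call:
jog_arm --targets "2 2 -35 -0.4 0.8 0 1;2 2 -35 0 0 0 1;0 0 -35 0 0 0 1;0 0 -30 0 0 0 1;0 0 -10 0 0 0 1;0 0 0 0 0 0 1"

```text
time: 4.25
eef_pos: [0.596, -0.0712, 0.1222]
tcp_rot: [0.113, 0.994, -0.003, 0.007]
contact_force: [-0.3, 0.6, -0.4]
opening: 0.999
```

```bash
cat > cam.py <<'E'
from plant import *
import cv2,sys
def shot(n,name,a,b,c,d,k):
    p=read_camera(n);im=cv2.resize(p["pixels"][b:d,a:c],None,fx=k,fy=k,interpolation=cv2.INTER_CUBIC)
    for x in range(a-a%20+20,c,20): cv2.putText(im,str(x),((x-a)*k,12),0,.35,(255,255,255),1);cv2.line(im,((x-a)*k,0),((x-a)*k,4),(255,255,255),1)
    for y in range(b-b%20+20,d,20): cv2.putText(im,str(y),(6,(y-b)*k+4),0,.35,(255,255,255),1);cv2.line(im,(0,(y-b)*k),(4,(y-b)*k),(255,255,255),1)
    cv2.imwrite(f"pics/{name}.png",im);return p
E
python3 - <<'E'
from cam import *
shot("scene","g1",175,135,305,245,6)
s=get_state();print(s['qpos'],s['eef_pos'],s['tcp_rot'],s['contact_force'])
E
```

```text
[-0.28644887  0.22716108  1.85783532 -0.00328447  1.04069609 -1.62864959] [ 0.5962541  -0.07117682  0.12313802] [ 0.11323163  0.99353579 -0.00276422  0.00758865] [-0.55008168 -0.0867799  -0.28875276]
```

View pics/g1.png

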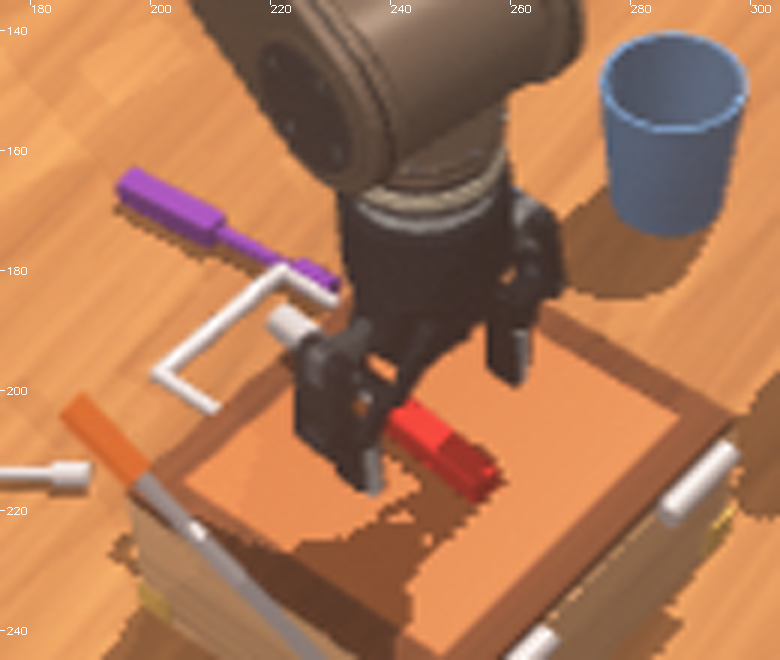

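The fingers straddle the handle (scene about 252,205), with about 23 mm still to go down and a 12 mm shift in y needed.

Call:
jog_arm --targets "-4 12 -8 0.4 0.8 0 1;0 0 -10 0 0 0 1;0 0 0 0 0 0 1"

```text
time: 4.55
eef_pos: [0.5952, -0.0584, 0.1097]
tcp_rot: [0.113, 0.994, -0.0, 0.004]
contact_force: [-0.4, 1.1, -0.2]
opening: 0.998
```

Call:
jog_arm --targets "-3 0 -8 0 0.4 0 1;0 0 -3 0 0 0 1;0 0 0 0 0 0 1"

```text
time: 4.8
eef_pos: [0.5941, -0.058, 0.1012]
tcp_rot: [0.112, 0.994, -0.001, 0.004]
contact_force: [-1.0, 0.0, -0.4]
opening: 1.0
```

Call:
jog_arm --targets "0 0 -3 0 0 0 0;0 0 0 0 0 0 -0.3;0 0 0 0 0 0 -1;0 0 0 0 0 0 -1;0 0 0 0 0 0 -1;0 0 0 0 0 0 -1;0 0 0 0 0 0 -1;0 0 0 0 0 0 -1" --force 80

```text
time: 5.47
eef_pos: [0.5951, -0.0586, 0.0997]
tcp_rot: [0.112, 0.994, -0.002, 0.005]
contact_force: [0.9, 0.0, -0.8]
opening: 0.186
```

Call:
jog_arm --targets "0 0 0 0 0 0 -1;0 0 10 0 0 0 -1;0 0 30 0 0 0 -1;0 0 40 0 0 0 -1;0 0 40 0 0 0 -1;0 0 30 0 0 0 -1;0 0 0 0 0 0 -1"

```text
time: 6.05
eef_pos: [0.5899, -0.0573, 0.2531]
tcp_rot: [0.112, 0.994, -0.001, -0.0]
contact_force: [0.3, -0.2, -0.2]
opening: 0.186
```

```bash
python3 - <<'E'
from cam import *
shot("scene","g2",175,95,305,205,6)
s=get_state();print(s['qpos'],s['eef_pos'],s['tcp_rot'],s['contact_force'])
E
```

```text
[-0.26717083  0.09217039  1.76520045 -0.00179578  1.28748348 -1.61198489] [ 0.58912023 -0.05708504  0.25053393] [ 1.12499876e-01  9.93650027e-01 -6.01018709e-04 -1.74381343e-03] [-0.48369612  0.67935383 -1.12270402]
```

View pics/g2.png

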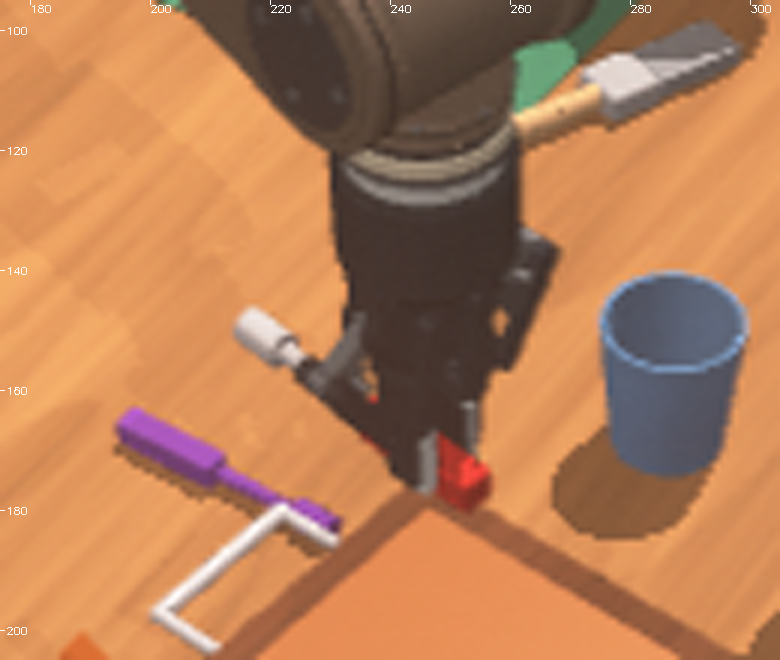

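```bash
cat > tgt.py <<'E'
from ik import *
def tgt(az,tilt):
    a=np.radians(az);t=np.radians(tilt);h=np.array([np.cos(a),np.sin(a),0])
    zt=np.sin(t)*h-np.cos(t)*np.array([0,0,1]);jaw=np.cross([0,0,1],h)
    return Ro.from_matrix(np.c_[np.cross(jaw,zt),jaw,zt])
E
python3 - <<'E'
from tgt import *
from h import *
import pickle
P=pickle.load(open("P0.pkl","rb"))
print("cup scene",ray(P["scene"],(287.3,148.6),.09))
R0=Ro.from_quat([ .1125,.99365,-.0006,-.00174]);q0=[-.26717,.09217,1.7652,-.0018,1.28748,-1.61199];p0=np.array([.589,-.057,.2505])
for az,ti in((-45,65),(-55,65),(-70,65),(-60,70)):
    R=tgt(az,ti);rv=(R*R0.inv()).as_rotvec();n=np.degrees(np.linalg.norm(rv))
    print(az,ti,"rv",np.degrees(rv).round(1),n.round(1))
    hp=R.apply([.12,0,-.005]);g1=np.array([.549,.236,.125])-hp;print("tcp over cup",g1,"low",g1-[0,0,.1])
    q=q0
    for k in range(1,13):
        q,e=ik(p0+(g1-p0)*k/12,Ro.from_rotvec(rv*k/12)*R0,q,.34)
        if k%4==0:print(k,e.round(3),q.round(2))
    for dz in(.05,.1):
        q,e=ik(g1-[0,0,dz],R,q,.34);print(dz,e.round(3),q.round(2))
E
```

```text
cup scene [0.5542033  0.23477865 0.09      ]
-45 65 rv [-31.9 -57.8 -28.5] 71.8
tcp over cup [0.58806463 0.19693537 0.23164384] low [0.58806463 0.19693537 0.13164384]
4 0.0 [-0.01 -0.12  2.03 -0.26  0.93 -1.06]
8 0.0 [ 0.36 -0.07  2.13 -0.9   0.86 -0.11]
12 0.0 [ 0.66  0.25  2.02 -1.3   1.21  0.61]
0.05 0.0 [ 0.66  0.33  2.03 -1.33  1.18  0.71]
0.1 0.0 [ 0.66  0.42  2.03 -1.37  1.16  0.81]
-55 65 rv [-37.1 -55.2 -37.3] 76.3
tcp over cup [0.58068765 0.19074535 0.23164384] low [0.58068765 0.19074535 0.13164384]
4 0.0 [ 0.01 -0.1   2.01 -0.31  0.96 -0.97]
8 0.0 [ 0.39 -0.01  2.07 -0.89  0.98 -0.02]
12 0.0 [ 0.66  0.33  1.91 -1.19  1.34  0.64]
0.05 0.0 [ 0.66  0.41  1.92 -1.21  1.31  0.72]
0.1 0.0 [ 0.66  0.49  1.92 -1.23  1.28  0.8 ]
-70 65 rv [-44.8 -50.8 -50.5] 84.5
tcp over cup [0.56789515 0.18408599 0.23164384] low [0.56789515 0.18408599 0.13164384]
4 0.0 [ 0.04 -0.07  1.98 -0.36  1.01 -0.84]
8 0.0 [ 0.41  0.09  1.98 -0.87  1.14  0.09]
12 0.0 [ 0.64  0.45  1.75 -1.05  1.54  0.68]
0.05 0.0 [ 0.64  0.52  1.76 -1.05  1.5   0.75]
0.1 0.0 [ 0.64  0.59  1.76 -1.06  1.46  0.82]
-60 70 rv [-42.7 -57.9 -40.9] 82.8
tcp over cup [0.57187044 0.19638724 0.23605301] low [0.57187044 0.19638724 0.13605301]
4 0.0 [ 0.04 -0.1   2.02 -0.36  0.96 -0.89]
8 0.0 [ 0.43  0.04  2.05 -0.96  1.06  0.1 ]
12 0.0 [ 0.69  0.41  1.85 -1.2   1.47  0.7 ]
0.05 0.0 [ 0.69  0.49  1.85 -1.2   1.44  0.78]
0.1 0.0 [ 0.69  0.58  1.85 -1.22  1.42  0.85]
```

Call:
jog_arm --targets "-1 10 12 -3 -4 -3 -1;-1 20 12 -3 -4.5 -3 -1;-1 20 5 -3 -4.5 -3 -1;-1 20 3 -3 -4.5 -3 -1;-1 20 0 -3 -4.5 -3 -1;-1 20 0 -3 -4.5 -3 -1;-1 20 0 -3 -4.5 -3 -1;-1 20 0 -3 -4.5 -3 -1;-1 20 0 -3 -4.5 -3 -1;-1 20 0 -3 -4.5 -3 -1"

```text
time: 6.93
eef_pos: [0.5741, 0.1177, 0.2723]
tcp_rot: [0.346, 0.836, -0.198, 0.376]
contact_force: [0.5, -0.9, -1.8]
opening: 0.181
```

```bash
cat > rem.py <<'E'
from tgt import *
from plant import *
import sys
az,ti=map(float,sys.argv[1:3]);tx,ty,tz=map(float,sys.argv[3:6])
s=get_state();R0=Ro.from_quat(s['tcp_rot']);R=tgt(az,ti)
print("t",s['time'],"q",s['qpos'].round(2),"tcp",s['eef_pos'].round(4),"F",s['contact_force'].round(1),"open",round(s['opening'],3))
print("fkerr",(fk(s['qpos'])[0]-s['eef_pos']).round(3))
print("rv deg",np.degrees((R*R0.inv()).as_rotvec()).round(1))
print("head now",(s['eef_pos']+R0.apply([.12,0,-.005])).round(4),"move for head at target mm",((np.array([tx,ty,tz])-R.apply([.12,0,-.005])-s['eef_pos'])*1e3).round(0))
E
python3 rem.py -60 70 .550 .236 .15
```

```text
t 6.9333 q [ 0.34 -0.    1.99 -0.99  1.04  0.03] tcp [0.5741 0.1177 0.2723] F [ 0.5 -0.9 -1.8] open 0.181
fkerr [ 0.049 -0.052  0.031]
rv deg [-13.5 -15.1 -12.3]
head now [0.5143 0.1722 0.1835] move for head at target mm [ -1.  79. -11.]
```

Call:
jog_arm --targets "0 20 0 -3.4 -3.8 -3.1 -1;0 20 0 -3.4 -3.8 -3.1 -1;0 20 0 -3.4 -3.8 -3.1 -1;0 15 0 -3.4 -3.8 -3.1 -1;0 0 0 0 0 0 -1"

```text
time: 7.35
eef_pos: [0.5674, 0.1997, 0.2593]
tcp_rot: [0.406, 0.705, -0.294, 0.501]
contact_force: [-0.6, 0.2, -1.6]
opening: 0.185
```

```bash
python3 rem.py -60 70 .550 .236 .15; python3 - <<'E'
from cam import *
shot("scene","g3",215,85,345,185,6)
shot("top","g3t",145,125,275,225,6)
E
```

```text
t 7.35 q [ 0.56  0.29  1.85 -1.27  1.43  0.55] tcp [0.5674 0.1997 0.2593] F [-0.6  0.2 -1.6] open 0.185
fkerr [ 0.05  -0.069  0.059]
rv deg [1.1 0.1 0.2]
head now [0.5449 0.2372 0.1474] move for head at target mm [ 6. -3.  2.]
```

View pics/g3.png

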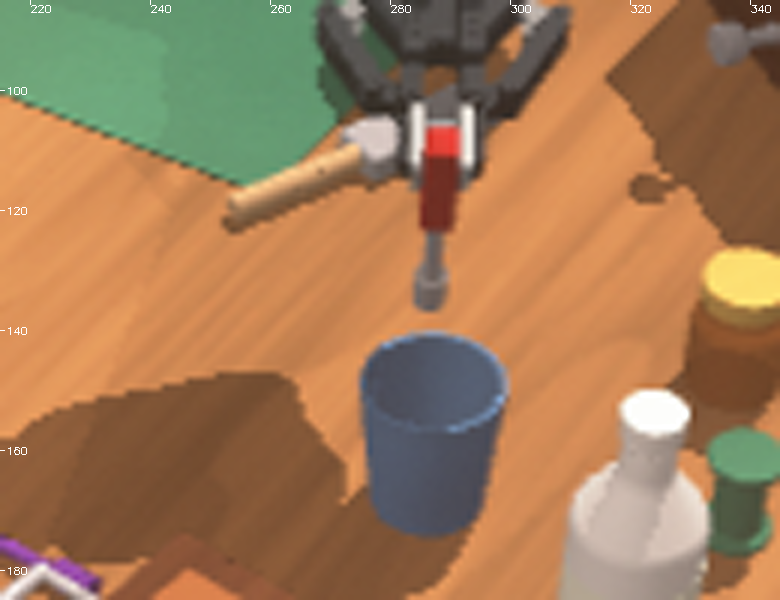

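View pics/g3t.png

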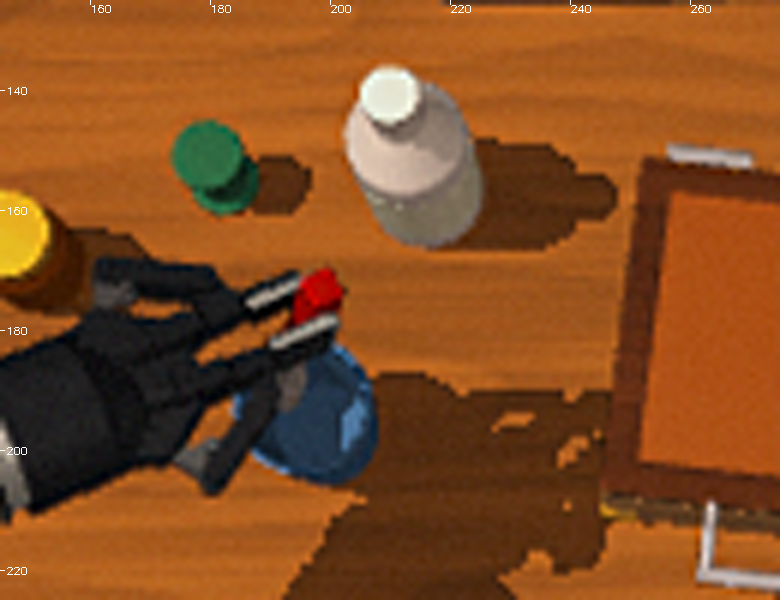

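```bash
python3 - <<'E'
from h import *
import pickle
P=pickle.load(open("P0.pkl","rb"));S,T=P["scene"],P["top"]
print(proj(S,[.5449,.2372,.1474]),proj(T,[.5449,.2372,.1474]))
# cup rim fit centre pixels: scene ellipse centre, top
print("cup from g3 scene",ray(S,(215+434/6,85+382/6),.09), "rim proj",proj(S,[.552,.2355,.09]),proj(T,[.552,.2355,.09]))
E
```

```text
[[285.92077969 133.83285468]] [[192.28571334 190.09394668]]
cup from g3 scene [0.5544537 0.2345556 0.09     ] rim proj [[286.82138761 148.23392039]] [[195.66289677 191.46291512]]
```

Call:
jog_arm --targets "2 4 -10 1 0 0 -1;0 0 -25 0 0 0 -1;0 0 -25 0 0 0 -1;0 0 -25 0 0 0 -1;0 0 -20 0 0 0 -1;0 0 0 0 0 0 -1"

```text
time: 7.95
eef_pos: [0.5715, 0.1964, 0.1583]
tcp_rot: [0.419, 0.708, -0.28, 0.495]
contact_force: [-1.8, -0.9, -1.5]
opening: 0.185
```

```bash
python3 rem.py -60 70 .547 .242 .012; python3 - <<'E'
from cam import *
shot("scene","g4",215,85,345,185,6)
E
```

```text
t 7.95 q [ 0.55  0.43  1.87 -1.28  1.36  0.72] tcp [0.5715 0.1964 0.1583] F [-1.8 -0.9 -1.5] open 0.185
fkerr [ 0.053 -0.067  0.054]
rv deg [-1.2  0.6  0.6]
head now [0.5501 0.2385 0.0479] move for head at target mm [ -2.   6. -35.]
```

View pics/g4.png

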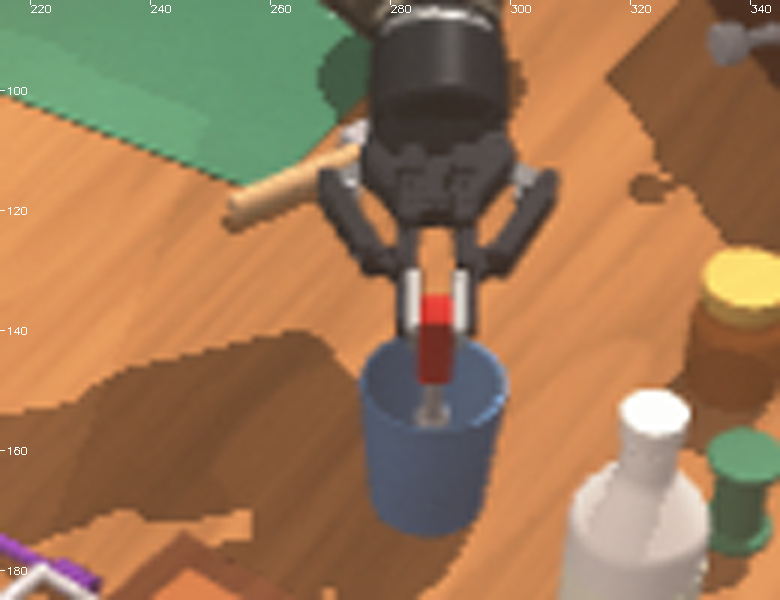

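Call:
jog_arm --targets "-1 5 -15 0 0 0 -1;0 0 -12 0 0 0 -1;0 0 -5 0 0 0 -1;0 0 0 0 0 0 -1"

```text
time: 8.33
eef_pos: [0.5746, 0.2003, 0.1352]
tcp_rot: [0.424, 0.705, -0.276, 0.497]
contact_force: [-0.3, 0.7, -1.9]
opening: 0.181
```

```bash
python3 rem.py -60 70 .547 .242 .010
```

```text
t 8.3333 q [ 0.55  0.47  1.86 -1.28  1.35  0.77] tcp [0.5746 0.2003 0.1352] F [-0.3  0.7 -1.9] open 0.181
fkerr [ 0.054 -0.066  0.054]
rv deg [-1.5  1.3  0.8]
head now [0.5548 0.2431 0.0248] move for head at target mm [ -5.   2. -14.]
```

Call:
jog_arm --targets "-5 1 -8 0 0 0 -1;0 0 -5 0 0 0 -1;0 0 0 0 0 0 -1"

```text
time: 8.58
eef_pos: [0.5706, 0.2015, 0.1245]
tcp_rot: [0.426, 0.704, -0.274, 0.498]
contact_force: [1.1, 0.6, -0.9]
opening: 0.183
```

```bash
python3 rem.py -60 70 .547 .242 .010
```

```text
t 8.5833 q [ 0.56  0.49  1.87 -1.29  1.34  0.8 ] tcp [0.5706 0.2015 0.1245] F [ 1.1  0.6 -0.9] open 0.183
fkerr [ 0.055 -0.066  0.054]
rv deg [-1.6  1.6  0.8]
head now [0.5513 0.2446 0.0141] move for head at target mm [-1.  1. -3.]
```

Call:
jog_arm --targets "0 0 -4 0 0 0 -1;0 0 0 0 0 0 -0.4;0 0 0 0 0 0 -0.4;0 0 0 0 0 0 -0.2;0 0 0 0 0 0 0;0 0 0 0 0 0 0.2"

```text
time: 9.08
eef_pos: [0.5716, 0.2023, 0.1226]
tcp_rot: [0.425, 0.703, -0.274, 0.5]
contact_force: [0.3, 0.3, 0.6]
opening: 0.6
```

```bash
python3 rem.py -60 70 .547 .242 .010; python3 - <<'E'
from cam import *
shot("scene","g5",215,85,345,185,6)
E
```

```text
t 9.0833 q [ 0.56  0.5   1.86 -1.29  1.34  0.81] tcp [0.5716 0.2023 0.1226] F [0.3 0.3 0.6] open 0.6
fkerr [ 0.055 -0.066  0.054]
rv deg [-1.6  1.8  0.7]
head now [0.5528 0.2452 0.0121] move for head at target mm [-2.  0. -2.]
```

View pics/g5.png

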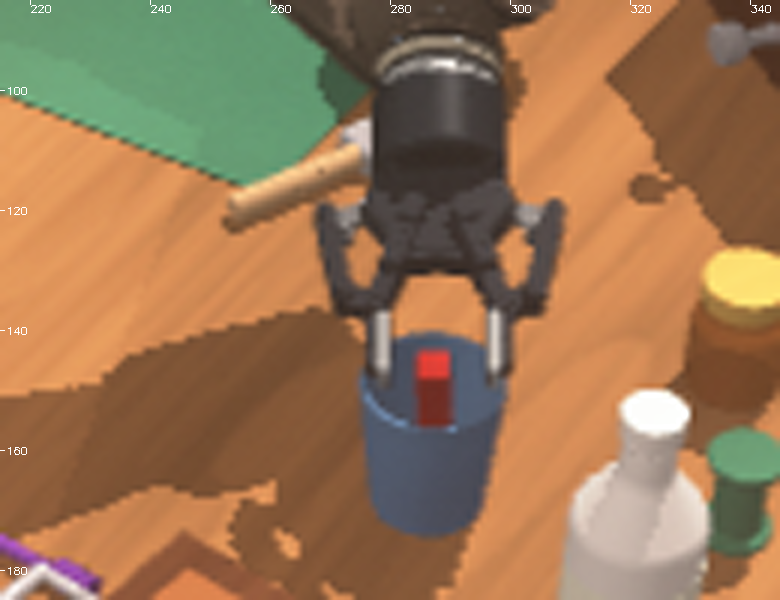

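Seen in the scene picture, the stamp is free in the cup with its tail at (287,146). The jaws are clear on both sides, so I can back out along the tool axis.

Call:
jog_arm --targets "-10 16 7 0 0 0 0.2;-16 28 14 0 0 0 0.2;-16 28 20 0 0 0 0.2;-14 24 25 0 0 0 0.2;0 0 35 0 0 0 0.2;0 0 35 0 0 0 0.2;0 0 0 0 0 0 0.2"

```text
time: 9.72
eef_pos: [0.511, 0.3002, 0.2622]
tcp_rot: [0.425, 0.703, -0.277, 0.499]
contact_force: [1.7, -1.1, 1.0]
opening: 0.599
```

```bash
cat > bar.py <<'E'
from tgt import *
from plant import *
import sys
s=get_state();R0=Ro.from_quat(s['tcp_rot']);psi=-1.698
R=Ro.from_euler('z',psi)*Ro.from_euler('y',np.pi)
t=np.array(list(map(float,sys.argv[1:4])))
print("t",s['time'],"q",s['qpos'].round(2),"tcp",s['eef_pos'].round(4),"F",s['contact_force'].round(1),"open",round(s['opening'],3))
print("rv deg",np.degrees((R*R0.inv()).as_rotvec()).round(1),"mm",((t-s['eef_pos'])*1e3).round(1))
E
python3 bar.py .4444 -.0372 .2; python3 - <<'E'
from cam import *
shot("scene","g6",215,85,345,185,6)
shot("top","g6t",145,125,345,235,4)
E
```

```text
t 9.7167 q [ 0.75  0.34  1.76 -1.15  1.57  0.61] tcp [0.511  0.3002 0.2622] F [ 1.7 -1.1  1. ] open 0.599
rv deg [ 68.9  15.  -30.6] mm [ -66.6 -337.4  -62.2]
```

View pics/g6.png

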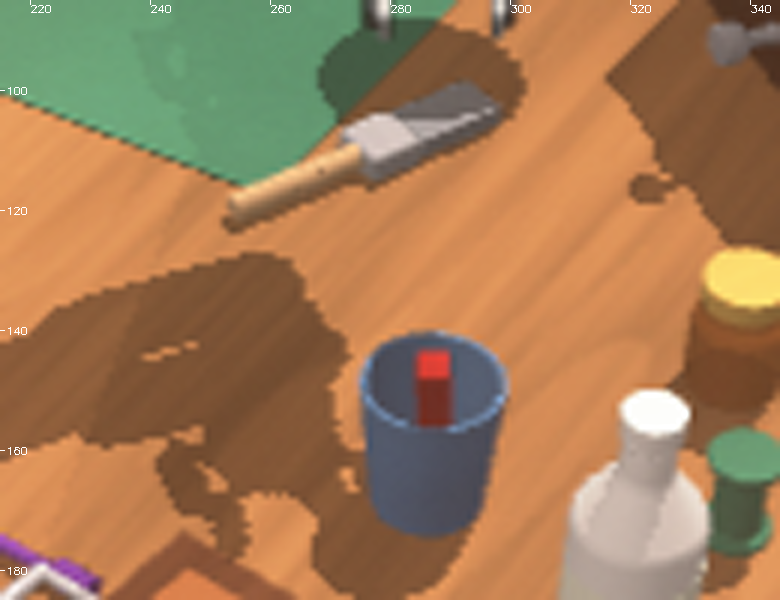

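View pics/g6t.png

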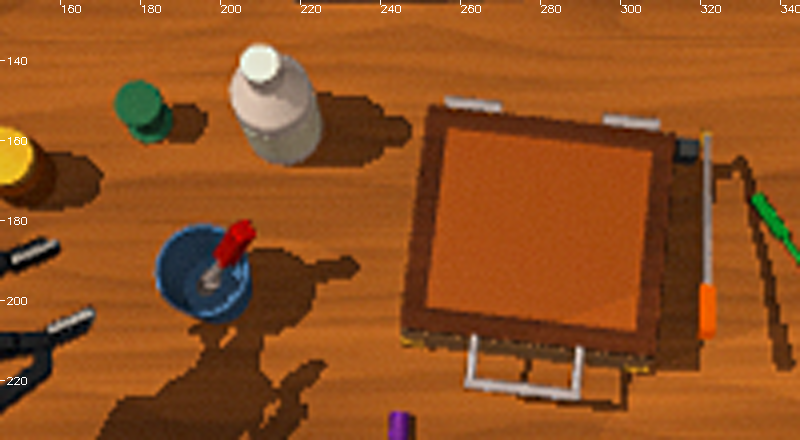

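Call:
jog_arm --targets "-2 -20 5 6.2 1.3 -2.7 0.2;-5 -30 5 6.2 1.3 -2.7 0.2;-6 -32 0 6.2 1.3 -2.7 0.2;-6 -32 0 6.2 1.3 -2.7 0.2;-6 -32 0 6.2 1.3 -2.7 0.2;-6 -32 0 6.2 1.3 -2.7 0.2;-6 -32 0 6.2 1.3 -2.7 0.2;-6 -32 0 6.2 1.3 -2.7 0.2;-6 -32 0 6.2 1.3 -2.7 0.2;-6 -32 0 6.2 1.3 -2.7 0.2"

```text
time: 10.65
eef_pos: [0.4448, -0.0123, 0.2448]
tcp_rot: [0.726, 0.687, -0.016, 0.036]
contact_force: [1.6, -0.2, -0.9]
opening: 0.598
```

```bash
python3 bar.py .4444 -.0372 .2; python3 - <<'E'
from h import *
import pickle
P=pickle.load(open("P0.pkl","rb"));S,T=P["scene"],P["top"]
t=lambda x,y:np.array([175+(x+.5)/5-.5,135+(y+.5)/5-.5])
s=lambda x,y:np.array([175+(x+.5)/6-.5,165+(y+.5)/6-.5])
a,b=ray(T,t(433,432),.091),ray(T,t(574,444),.091);print(a,b,(a+b)/2)
a,b=ray(S,s(283,88),.091),ray(S,s(157,192),.091);print(a,b,(a+b)/2)
E
```

```text
t 10.65 q [-0.22 -0.27  2.12 -0.07  1.26 -0.14] tcp [ 0.4448 -0.0123  0.2448] F [ 1.6 -0.2 -0.9] open 0.598
rv deg [ 4.4  1.4 -4.1] mm [ -0.4 -24.9 -44.8]
[0.44720804 0.0101889  0.091     ] [ 0.43810846 -0.08533695  0.091     ] [ 0.44265825 -0.03757402  0.091     ]
[0.45062316 0.00813674 0.091     ] [ 0.43801088 -0.0826444   0.091     ] [ 0.44431702 -0.03725383  0.091     ]
```

Call:
jog_arm --targets "0 -12 -10 4.4 1.4 -4.1 -0.1;-1 -13 -30 0 0 0 -0.1;0 0 -25 0 0 0 -0.1;0 0 -25 0 0 0 -0.1;0 0 -20 0 0 0 -0.1;0 0 0 0 0 0 -0.1"

```text
time: 11.15
eef_pos: [0.4381, -0.0507, 0.1261]
tcp_rot: [0.762, 0.647, 0.0, -0.006]
contact_force: [-0.4, -0.1, -0.2]
opening: 0.447
```

```bash
python3 bar.py .4435 -.0374 .073; python3 - <<'E'
from cam import *
shot("scene","b1",175,135,305,245,6)
E
```

```text
t 11.15 q [-0.35 -0.12  2.22  0.01  1.06 -0.19] tcp [ 0.4381 -0.0507  0.1261] F [-0.4 -0.1 -0.2] open 0.447
rv deg [-0.6 -0.4  2. ] mm [  5.4  13.3 -53.1]
```

View pics/b1.png

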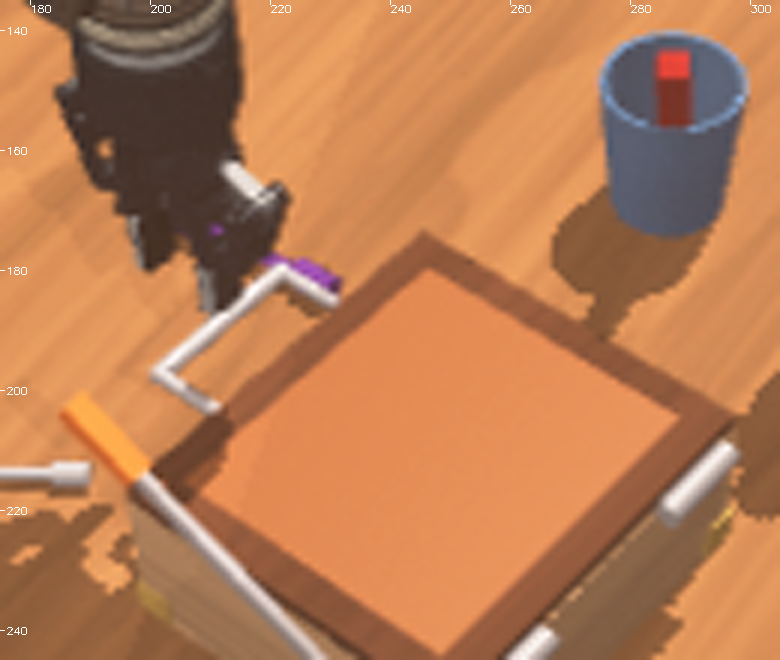

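Call:
jog_arm --targets "5 11 0 -0.6 -0.4 2 -0.1;0 0 0 0 0 0 -0.1"

```text
time: 11.37
eef_pos: [0.4433, -0.04, 0.1273]
tcp_rot: [0.751, 0.66, -0.001, -0.0]
contact_force: [-0.8, -0.5, 0.3]
opening: 0.45
```

```bash
python3 bar.py .4435 -.0374 .073
```

```text
t 11.3667 q [-0.32 -0.12  2.21 -0.    1.05 -0.19] tcp [ 0.4433 -0.04    0.1273] F [-0.8 -0.5  0.3] open 0.45
rv deg [ 0.  -0.1  0. ] mm [  0.2   2.6 -54.3]
```

Call:
jog_arm --targets "0 1 -20 0 0 0 -0.1;0 0 -18 0 0 0 -0.1;0 0 -10 0 0 0 -0.1;0 0 0 0 0 0 -0.1"

```text
time: 11.7
eef_pos: [0.447, -0.0399, 0.0832]
tcp_rot: [0.751, 0.661, 0.001, 0.004]
contact_force: [-0.4, 0.4, 0.4]
opening: 0.449
```

```bash
python3 bar.py .4435 -.0374 .073; python3 - <<'E'
from cam import *
shot("scene","b2",175,145,305,245,6)
E
```

```text
t 11.7 q [-0.31 -0.04  2.23 -0.    0.94 -0.19] tcp [ 0.447  -0.0399  0.0832] F [-0.4  0.4  0.4] open 0.449
rv deg [0.2 0.4 0. ] mm [ -3.5   2.5 -10.2]
```

View pics/b2.png

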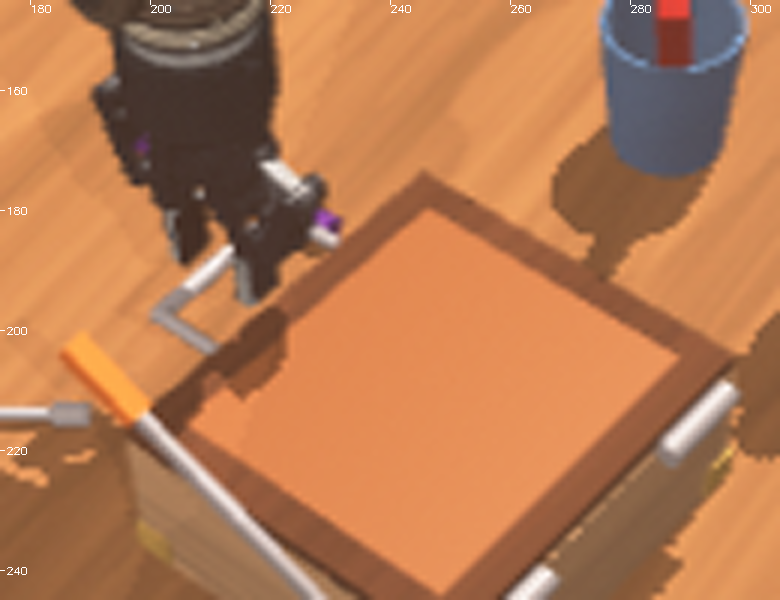

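The bar passes between the fingers (scene about 213,187), and the inner finger is in the gap ahead of the lid edge.

Call:
jog_arm --targets "-3 1 -7 0.2 0.4 0 -0.1;0 0 -3 0 0 0 -0.1;0 0 0 0 0 0 -0.4;0 0 0 0 0 0 -1;0 0 0 0 0 0 -1;0 0 0 0 0 0 -1;0 0 0 0 0 0 -1" --force 60

```text
time: 12.33
eef_pos: [0.4439, -0.0396, 0.0771]
tcp_rot: [0.75, 0.661, -0.001, -0.0]
contact_force: [-0.5, -0.3, -1.3]
opening: 0.091
```

```bash
python3 bar.py .4435 -.0374 .073
```

```text
t 12.3333 q [-0.32 -0.03  2.24 -0.    0.94 -0.19] tcp [ 0.4439 -0.0396  0.0771] F [-0.5 -0.3 -1.3] open 0.091
rv deg [ 0.1 -0.1 -0. ] mm [-0.4  2.2 -4.1]
```

Call:
jog_arm --targets "0 0 10 0 0 0 -1;1 0 10 0 0 0 -1;1 0 10 0 0 0 -1;2 0 10 0 0 0 -1;2 0 9 0 0 0 -1;0 0 0 0 0 0 -1"

```text
time: 12.83
eef_pos: [0.4505, -0.0404, 0.1289]
tcp_rot: [0.751, 0.661, -0.001, 0.001]
contact_force: [0.2, -1.0, -4.5]
opening: 0.089
```

```bash
python3 bar.py .4732 -.0410 .1866; python3 - <<'E'
from cam import *
shot("scene","b3",175,135,305,245,6)
E
```

```text
t 12.8333 q [-0.31 -0.1   2.19 -0.    1.05 -0.18] tcp [ 0.4505 -0.0404  0.1289] F [ 0.2 -1.  -4.5] open 0.089
rv deg [ 0.2 -0.  -0. ] mm [22.7 -0.6 57.7]
```

View pics/b3.png

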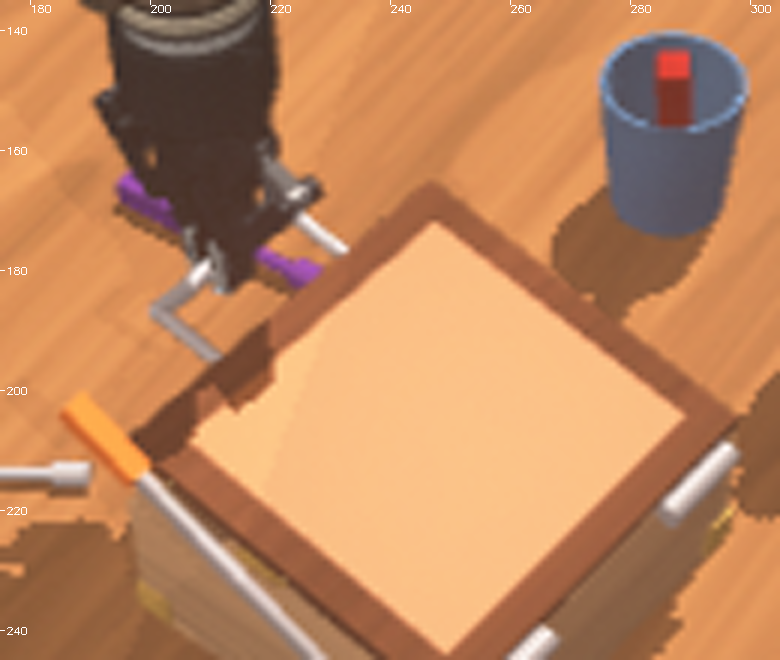

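Call:
jog_arm --targets "3 0 10 0 0 0 -1;3 -1 10 0 0 0 -1;4 0 10 0 0 0 -1;4 -1 9 0 0 0 -1;3 0 6 0 0 0 -1;0 0 0 0 0 0 -1"

```text
time: 13.38
eef_pos: [0.4653, -0.0423, 0.1731]
tcp_rot: [0.75, 0.661, -0.004, -0.002]
contact_force: [1.0, -0.9, -6.9]
opening: 0.084
```

```bash
python3 bar.py .4732 -.0410 .1866; python3 - <<'E'
from cam import *
import pickle
pickle.dump(dict(scene=shot("scene","b4",175,125,305,275,4),top=shot("top","b4t",225,125,345,245,5)),open("P1.pkl","wb"))
E
```

```text
t 13.3833 q [-0.31 -0.12  2.12 -0.01  1.15 -0.18] tcp [ 0.4653 -0.0423  0.1731] F [ 1.  -0.9 -6.9] open 0.084
rv deg [ 0.2 -0.5 -0.1] mm [ 7.9  1.3 13.5]
```

View pics/b4.png

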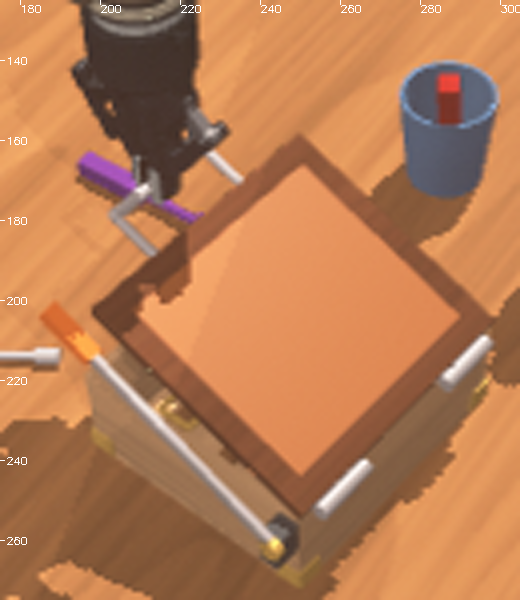

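View pics/b4t.png

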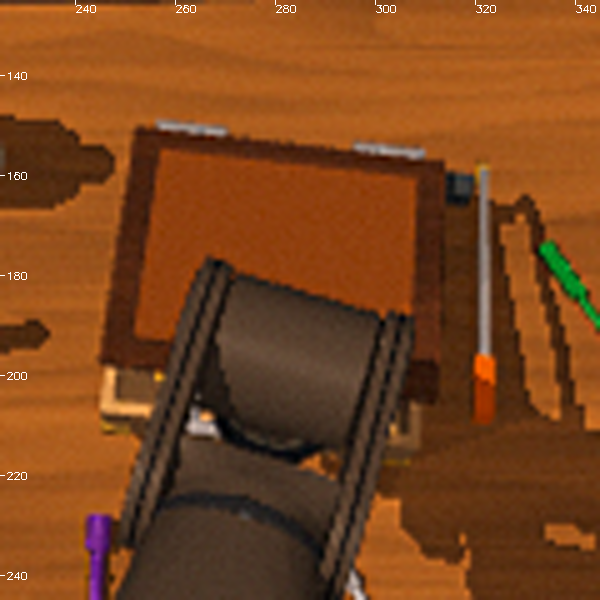

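The lid is near the mark but a little low. I'll zoom in to measure the lid and the pointer in the same pictures.

```bash
python3 - <<'E'
import pickle,cv2,numpy as np
P=pickle.load(open("P1.pkl","rb"))
def crop(n,name,a,b,c,d,k):
    im=cv2.resize(P[n]["pixels"][b:d,a:c],None,fx=k,fy=k,interpolation=cv2.INTER_CUBIC)
    for x in range(a,c,5): cv2.line(im,((x-a)*k+k//2,0),((x-a)*k+k//2,8 if x%10==0 else 4),(255,255,255),1)
    for y in range(b,d,5): cv2.line(im,(0,(y-b)*k+k//2),(8 if y%10==0 else 4,(y-b)*k+k//2),(255,255,255),1)
    cv2.imwrite(f"pics/{name}.png",im)
crop("scene","c1",180,195,255,270,8)
crop("top","c2",240,145,335,225,8)
crop("scene","c3",235,150,305,215,8)
E
```

```text
(no output)
```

View pics/c1.png

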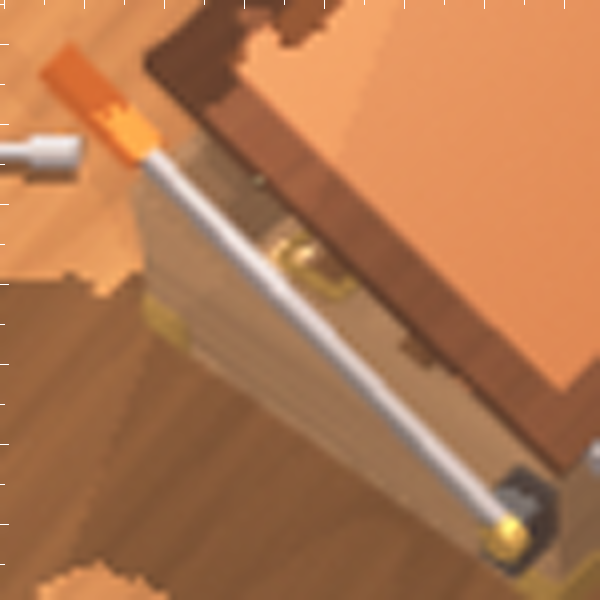

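View pics/c2.png

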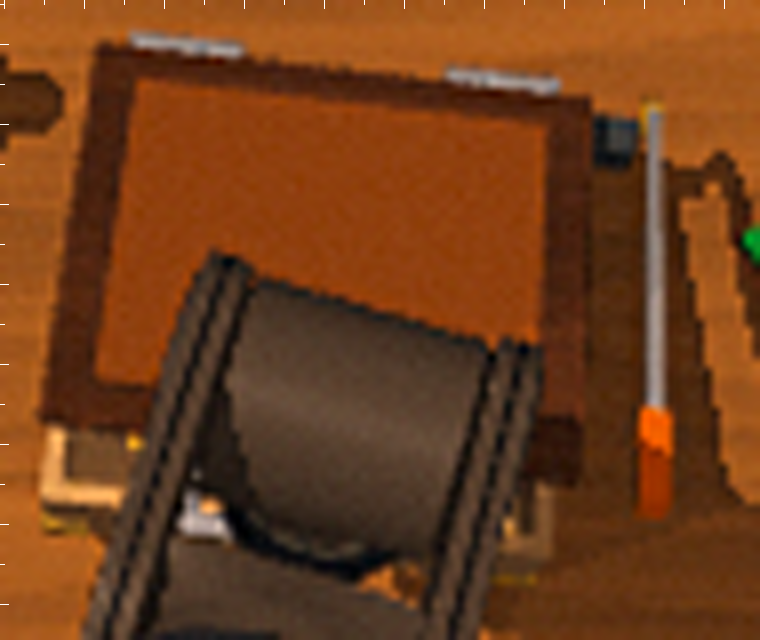

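View pics/c3.png

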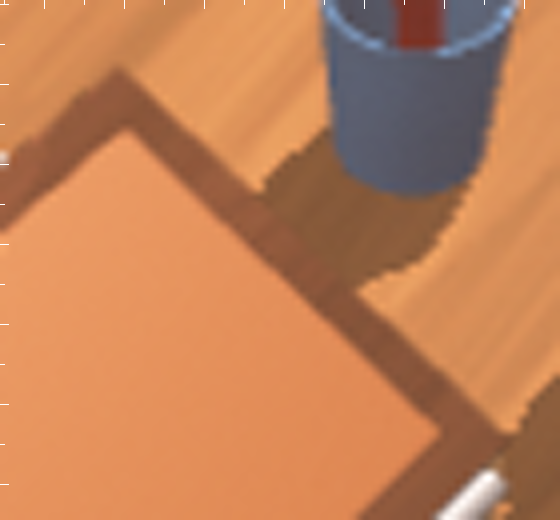

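```bash
cat > fit.py <<'E'
from h import *
import pickle
P0=pickle.load(open("P0.pkl","rb"));P=pickle.load(open("P1.pkl","rb"))
m=lambda a,b,k:(lambda x,y:np.array([a+(x+.5)/k-.5,b+(y+.5)/k-.5]))
c1=m(180,195,8);c2=m(240,145,8);c3=m(235,150,8);t=m(175,135,5);s=m(175,165,6)
def L(x,y,z,th):  # rel hinge -> own
    c,n=np.cos(th),np.sin(th);return [.1+x*c+z*n,y,.085-x*n+z*c]
obs=[]  # (cam, kind, x,y,z, uv)
obs+=[("scene","lid",-.2,-.11,.011,c1(149,59)),("scene","lid",0,-.11,.011,c1(568,462)),("scene","lid",-.2,.11,.011,c3(118,70)),("scene","lid",0,.11,.011,c3(505,436)),
("top","lid",-.2,.11,.011,c2(44,413)),("top","lid",0,.11,.011,c2(97,46)),("top","lid",0,-.11,.011,c2(591,98)),("top","lid",-.2,-.11,.011,c2(578,485)),
("scene","ptr",-.217,-.137,0,c1(57,61)),("scene","ptr",0,-.137,0,c1(504,528)),("top","ptr",-.217,-.137,0,c2(655,515)),("top","ptr",0,-.137,0,c2(654,110)),
("top","shut",0,.11,.011,t(388,85)),("top","shut",0,-.11,.011,t(693,122)),("top","shut",-.2,-.11,.011,t(670,392)),("top","shut",-.24,.045,.006,t(433,432)),("top","shut",-.24,-.045,.006,t(574,444)),
("scene","shut",0,.11,.011,s(737,240)),("scene","shut",0,-.11,.011,s(450,528)),("scene","shut",-.2,.11,.011,s(422,55)),("scene","shut",-.2,-.11,.011,s(135,300)),("scene","shut",-.24,.045,.006,s(283,88)),("scene","shut",-.24,-.045,.006,s(157,192))]
def res(v,o=obs):
    r=[]
    for cam,k,x,y,z,uv in o:
        th={"lid":v[3],"ptr":v[4],"shut":0}[k]
        off=v[5:7] if cam=="top" else v[7:9]
        r.append(proj(P[cam],case_pt(v[:3],L(x,y,z,th)))[0]+off-uv)
    return np.r_[np.ravel(r),v[5:9]*.5]
def fit(o=obs):
    return least_squares(res,[.583,-.055,-.127,.42,.47,0,0,0,0],args=(o,),loss='soft_l1')
if __name__=="__main__":
    r=fit();print(r.x.round(3))
    for o,e in zip(obs,res(r.x)[:-4].reshape(-1,2)):print(o[:5],e.round(1))
    for cam in("top","scene"):
        r=fit([o for o in obs if o[0]==cam]);print(cam,r.x.round(3))
E
python3 fit.py
```

```text
[ 0.582 -0.051 -0.125  0.384  0.477  1.158  0.066 -0.097  1.144]
('scene', 'lid', -0.2, -0.11, 0.011) [-0.8 -0.2]
('scene', 'lid', 0, -0.11, 0.011) [-0.1  1. ]
('scene', 'lid', -0.2, 0.11, 0.011) [-0.  -0.6]
('scene', 'lid', 0, 0.11, 0.011) [ 1.1 -0.1]
('top', 'lid', -0.2, 0.11, 0.011) [-0.7  1.1]
('top', 'lid', 0, 0.11, 0.011) [-0.  -0.5]
('top', 'lid', 0, -0.11, 0.011) [ 0.4 -0.1]
('top', 'lid', -0.2, -0.11, 0.011) [ 0.5 -0.2]
('scene', 'ptr', -0.217, -0.137, 0) [-0.1 -0. ]
('scene', 'ptr', 0, -0.137, 0) [0.3 0.7]
('top', 'ptr', -0.217, -0.137, 0) [-0.3 -0.1]
('top', 'ptr', 0, -0.137, 0) [-0.3  1.2]
('top', 'shut', 0, 0.11, 0.011) [-0.7 -0.7]
('top', 'shut', 0, -0.11, 0.011) [ 0.6 -1.2]
('top', 'shut', -0.2, -0.11, 0.011) [0.2 1. ]
('top', 'shut', -0.24, 0.045, 0.006) [ 0.9 -0.4]
('top', 'shut', -0.24, -0.045, 0.006) [-0.9  0.3]
('scene', 'shut', 0, 0.11, 0.011) [ 0.2 -1.4]
('scene', 'shut', 0, -0.11, 0.011) [-0.3 -0.3]
('scene', 'shut', -0.2, 0.11, 0.011) [ 0.2 -1.3]
('scene', 'shut', -0.2, -0.11, 0.011) [-1.6  0.9]
('scene', 'shut', -0.24, 0.045, 0.006) [-0.1  0.3]
('scene', 'shut', -0.24, -0.045, 0.006) [0.6 0.1]
top [ 0.583 -0.055 -0.124  0.394  0.474  0.007  0.354  0.     0.   ]
scene [ 0.581 -0.047 -0.128  0.374  0.469 -0.     0.    -0.491  2.265]
```

Call:
jog_arm --targets "3 0 7 0 -0.3 0 -1;3 0 6 0 0 0 -1;0 0 0 0 0 0 -1;0 0 0 0 0 0 -1"

```text
time: 13.82
eef_pos: [0.47, -0.0429, 0.1831]
tcp_rot: [0.75, 0.661, -0.004, -0.0]
contact_force: [0.8, -2.7, -6.6]
opening: 0.088
```

```bash
python3 bar.py .4732 -.0410 .1866; python3 - <<'E'
from cam import *
import pickle
P=dict(scene=read_camera("scene"),top=read_camera("top"))
pickle.dump(P,open("P1.pkl","wb"))
def crop(n,name,a,b,c,d,k):
    cv2.imwrite(f"pics/{name}.png",cv2.resize(P[n]["pixels"][b:d,a:c],None,fx=k,fy=k,interpolation=cv2.INTER_CUBIC))
crop("scene","d1",180,190,255,265,8)
crop("top","d2",240,145,335,225,8)
crop("scene","d3",235,145,305,210,8)
print(get_state()['eef_pos'])
E
```

```text
t 13.8167 q [-0.3  -0.12  2.1  -0.01  1.16 -0.17] tcp [ 0.47   -0.0429  0.1831] F [ 0.8 -2.7 -6.6] open 0.088
rv deg [ 0.3 -0.4 -0.1] mm [3.2 1.9 3.5]
[ 0.46997316 -0.04293328  0.18311155]
```

View pics/d1.png

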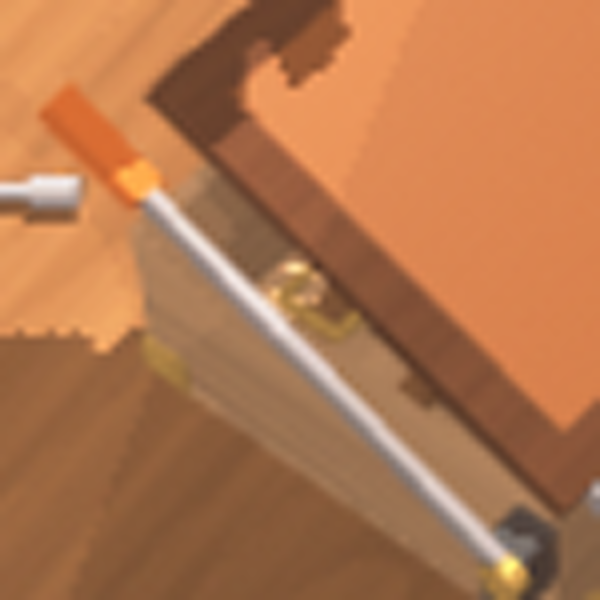

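View pics/d2.png

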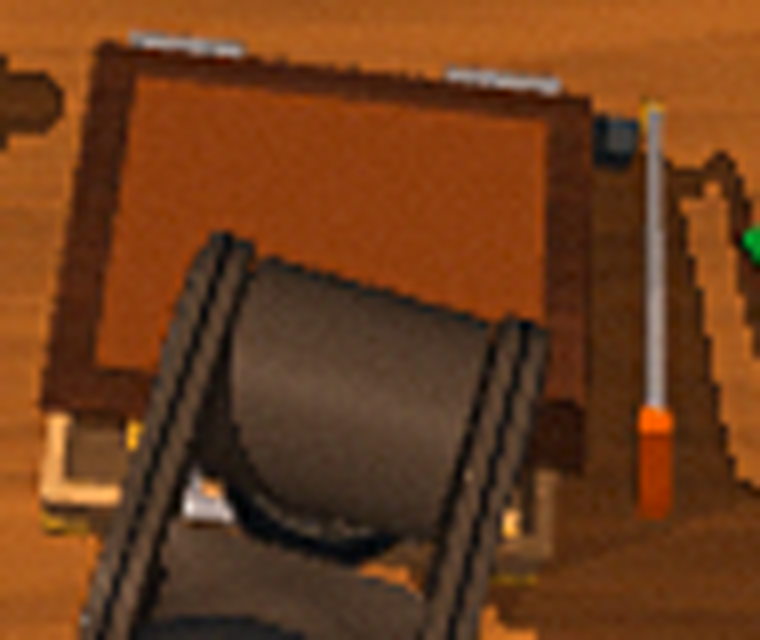

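View pics/d3.png

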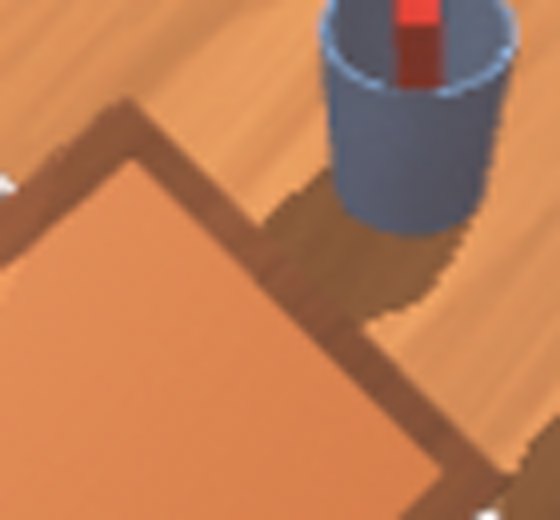

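```bash
cat > slope.py <<'E'
from h import *
import pickle,cv2,sys
from fit import L,m
P=pickle.load(open("P1.pkl","rb"))
def edge(img,p,q,chan,half=3,mode="grad",n=60):
    p,q=np.array(p),np.array(q);d=(q-p)/np.linalg.norm(q-p);nn=np.array([-d[1],d[0]])
    off=np.arange(-half,half+.01,.125);pts=[];g=chan(img.astype(np.float32))
    for t in np.linspace(0,1,n):
        c=p+t*(q-p);xy=c+off[:,None]*nn
        pr=cv2.remap(g,xy[:,0].astype(np.float32).reshape(1,-1),xy[:,1].astype(np.float32).reshape(1,-1),cv2.INTER_LINEAR)[0]
        if mode=="grad":
            w=np.abs(np.gradient(cv2.GaussianBlur(pr.reshape(1,-1),(0,0),2)[0]));i=w.argmax();lo,hi=max(0,i-6),i+7;o=(off[lo:hi]*w[lo:hi]).sum()/w[lo:hi].sum()
        else:
            w=np.clip(pr-np.percentile(pr,40),0,None);o=(off*w).sum()/w.sum()
        pts.append(c+o*nn)
    pts=np.array(pts,np.float32);vx,vy,x0,y0=cv2.fitLine(pts,cv2.DIST_HUBER,0,.005,.005).ravel()
    r=(pts-[x0,y0])@np.array([-vy,vx]);return np.arctan2(vy,vx)%np.pi,np.array([x0,y0]),np.median(abs(r))
def inv(cam,ang,y,z,x0,x1,c):
    f=lambda th:(lambda a:np.arctan2(*(a[1]-a[0])[::-1])%np.pi)(proj(P[cam],case_pt(c,[L(x0,y,z,th),L(x1,y,z,th)])))
    ths=np.linspace(.2,.9,141);v=np.unwrap([f(t) for t in ths],period=np.pi);a=ang+np.pi*np.round((v.mean()-ang)/np.pi)
    o=np.argsort(v);return np.interp(a,v[o],ths[o]),np.degrees((v[-1]-v[0])/.7)
E
cat > run.py <<'E'
from slope import *
d1=m(180,190,8);d3=m(235,145,8);d2=m(240,145,8)
S=P["scene"]["pixels"];T=P["top"]["pixels"]
B=lambda i:i[...,0];G=lambda i:i[...,1]
sat=lambda i:255-(i.max(2)-i.min(2))
for c in([.583,-.055,-.1276],[.582,-.051,-.120],[.582,-.051,-.135]):
  for n,p,q,ch,mode,y,z,xa,xb in(
    ("ptr",d1(165,208),d1(470,525),sat,"cen",-.137,0,-.16,-.01),
    ("inner R",d1(265,130),d1(550,415),G,"grad",-.092,.011,-.17,-.03),
    ("outer R",d1(165,108),d1(550,497),G,"grad",-.11,.006,-.19,-.01),
    ("outer L",d3(140,110),d3(480,455),G,"grad",.11,.011,-.19,-.01),
    ("inner L",d3(145,172),d3(425,455),G,"grad",.092,.011,-.17,-.02)):
    a,x0,r=edge(S,p,q,ch,mode=mode)
    print(n,np.degrees(a).round(2),r.round(2),np.round(inv("scene",a,y,z,xa,xb,c),3))
E
python3 run.py
```

```text
ptr 46.32 0.04 [ 0.468 23.764]
inner R 45.5 0.07 [ 0.439 25.772]
outer R 45.77 0.08 [ 0.448 24.964]
outer L 45.26 0.07 [ 0.45  32.985]
inner L 45.32 0.04 [ 0.45  32.395]
ptr 46.32 0.04 [ 0.484 24.134]
inner R 45.5 0.07 [ 0.454 26.13 ]
outer R 45.77 0.08 [ 0.463 25.326]
outer L 45.26 0.07 [ 0.461 33.281]
inner L 45.32 0.04 [ 0.461 32.696]
ptr 46.32 0.04 [ 0.453 23.681]
inner R 45.5 0.07 [ 0.425 25.687]
outer R 45.77 0.08 [ 0.433 24.879]
outer L 45.26 0.07 [ 0.44  32.905]
inner L 45.32 0.04 [ 0.44  32.314]
```

Call:
jog_arm --targets "2 0 5 0 0 0 -1;0 0 0 0 0 0 -1;0 0 0 0 0 0 -1"

```text
time: 14.17
eef_pos: [0.4722, -0.0432, 0.1875]
tcp_rot: [0.75, 0.661, -0.004, 0.0]
contact_force: [0.8, -1.9, -7.9]
opening: 0.089
```

```bash
python3 - <<'E'
from plant import *
import pickle
P=dict(scene=read_camera("scene"),top=read_camera("top"));pickle.dump(P,open("P1.pkl","wb"))
s=get_state();print(s['eef_pos'],s['contact_force'],s['opening'])
E
python3 run.py
```

```text
[ 0.47227361 -0.04324263  0.18756069] [ 1.22697178 -1.74299815 -7.1469935 ] 0.08693311787147635
ptr 46.35 0.05 [ 0.47  23.764]
inner R 46.12 0.07 [ 0.464 25.772]
outer R 46.31 0.08 [ 0.471 24.964]
outer L 45.72 0.14 [ 0.465 32.985]
inner L 45.94 0.06 [ 0.47  32.395]
ptr 46.35 0.05 [ 0.485 24.134]
inner R 46.12 0.07 [ 0.479 26.13 ]
outer R 46.31 0.08 [ 0.486 25.326]
outer L 45.72 0.14 [ 0.475 33.281]
inner L 45.94 0.06 [ 0.481 32.696]
ptr 46.35 0.05 [ 0.454 23.681]
inner R 46.12 0.07 [ 0.451 25.687]
outer R 46.31 0.08 [ 0.456 24.879]
outer L 45.72 0.14 [ 0.455 32.905]
inner L 45.94 0.06 [ 0.46  32.314]
```

```bash
python3 - <<'E'
from cam import *
p=read_camera("scene");cv2.imwrite("pics/f.png",cv2.resize(p["pixels"],(768,576)))
for i in range(4): read_camera("top")
s=get_state();print(s['time'],s['eef_pos'],s['contact_force'],abs(s['dq']).max(),s['opening'])
E
```

```text
14.5167 [ 0.472304   -0.04324642  0.18762535] [ 2.29212927 -3.53968497 -7.83827595] 0.002512690047952568 0.08833774362858571
```

View pics/f.png

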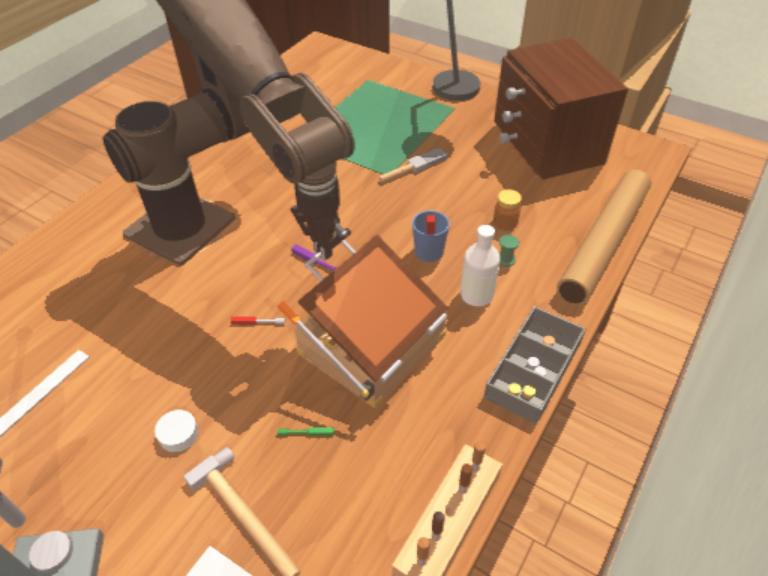

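The picture shows the stamp standing in the upright cup (430,235). The gripper holds the bar (325,262), the lid is parallel to the pointer, and nothing else has moved.

```bash
python3 -c "
from plant import *
print(sign_off())"
```

```text
the job is handed in; nothing more can be done
None
```

The stamp is standing in the blue cup, and the gripper is holding the lid level with the pointer. I handed the job in at about 14.5 s; no verdict was reported.

- **Stamp:** I gripped the red handle, took the stamp off the shut lid, and lowered it head down into the cup, where it leans on the rim. The last picture shows the cup upright, and the other things on the bench look unmoved.
- **Lid:** I pinched the bar from above and lifted along its arc.
    - **Angle:** in the last slope check, four lid edges read 0.464 to 0.471 rad against 0.470 rad for the pointer, so they agree to about 0.006 rad.
    - **Hold:** the arm stayed still to within about 0.1 mm in the last readings, with about 8 N on the bar and the jaws closed on it.
- **Disagreements:** absolute angles were less certain than that comparison.
    - **Corner fit:** part-way through the lift, a fit to the lid's corners read about 0.03 rad lower than the gripper's travel did.
    - **Gripper travel:** at the end, travel implied about 0.48 rad for the lid.
    - **What I relied on:** I set the final angle by comparing the slopes of the lid edges and the pointer in the scene picture. The assumed case angle shifts the absolute values by about 0.015 rad but leaves the match within about 0.01 rad.

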